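# Clamp a slide mailer on the bench mixer and start it

### The arm

A 6-joint arm with a two-finger parallel gripper is mounted at the origin on a cart in front of the work surface, level with it; the furniture and walls round the work are solid. World frame = base frame: x ahead of the robot, y to its left, z up, the work surface at z = 0. Lengths are in m, angles in degrees, forces in N, time in s.
With the tool pointing down it reaches from about 0.35 to 0.875 m from the base axis. Payload 4.2 kg.
Tool frame: the origin (TCP) lies midway between the tips of the shut fingers; the grasp point (between the pads) lies 19 mm behind it (hold_point_z is the z of the grasp point in the tool frame, in m); z points along the fingers, y is the direction in which the jaws open and shut (so a half turn about z gives the same grasp; the last joint's range is limited). The gripper opens to 87 mm and grips with 3 to 60 N. Pads are 19 mm wide; open, the fingers measure 117 mm over their backs; the gripper's body (75 mm by 190 mm) begins 51 mm behind the grasp point.
Start: joints at [85.577, 22.042, 0.453, 0, -68.411, -14.817], TCP at [0.206, 0.59, 0.223] pointing down, gripper open.
Joint ranges: [-179.83, 179.83], [-69.29, 118.12], [-61.27, 80.66], [-181.25, 117.63], [-171.15, -9.14], [-177.46, 177.46]. Speed limits (degrees/s): [159.86, 159.86, 180, 180, 180, 180].

### API

Orientations are given as a 3x3 rotation matrix whose columns are the frame's x, y, z axes.
In Python, from station import * gives the robot as it stands. The module is installed in compiled form; this text tells all that it offers.
- The arm moves only by the tool jog_arm, never from a script. Its argument "moves" is a list of rows, each a list of 7 numbers: the closure, from -1 (fully open) to 1 (shut), then the shift along the tool's x, y, z in m, then the turn, a rotation vector about the tool's x, y, z in rad. In form: [[gripper, x, y, z, wx, wy, wz], ...]. A call has exactly 10 rows; each row is the pose to reach, as a shift and turn from the pose commanded when the call began, along the tool's axes at that moment; what a row does not reach only later rows make up. A row lasts 1/12 s, in which the tool goes at most 41.7 mm and 7.16 degrees, less where a joint would pass 70% of its speed; a pose out of reach is approached as far as the arm can. A call with a gripper value outside its range is refused whole. The fingers move at their own pace and stop on an object; the grip force is fixed at half the most. Time passes only in rows, so rows that repeat a pose let the fingers close, or fill a call up. It gives the time, the measured TCP pose, the force and the opening at its end, in the units of the state.
- sense(): the state, without advancing time (a new reading comes with each control period).
- capture(name): name is "side" or "top"; returns a dict with "frame" (480x640x3 uint8, red, green, blue), "fov_y" (degrees; the focal length in pixels is half the picture's height over the tangent of half this angle, whatever the lens; pixels are square), "cx", "cy" (the principal point, pixels), "world_from_camera" (4x4, takes a point from camera to world coordinates). Camera axes: x right, y down, z forward; pixel columns grow to the right and rows downward; lengths in m; the calibration is good to about 2 mm. A picture is of the moment at which its call begins. There is no depth.
- finish_job(): hands the job in, once; it reports no verdict.
The state is a dict: "time_s": time; "joints": joint angles; "joint_velocities": joint speeds; "effort": joint torques, N m; "tcp_pos": TCP position; "ee_rot": TCP orientation; "wrist_force": force on the tool from outside, world axes, zero at the start; "moment": the same for the moment, N m; "gripper_width": opening from 0.0 (shut) to 1.0 (fully open).
Only numpy, scipy, OpenCV 4.12 (cv2) and the standard library are available. Lean on these libraries where they do the work, as an engineer would, in place of code of your own. Each camera call takes 0.05 s, during which the arm holds its last target.

### The job

Load the slide mailer onto the bench mixer: pull up the sprung collar, turn the clamp arm aside and let the collar drop into its open notch, then lay the mailer flat in the nest between the corner brackets. Pull the collar up again, swing the arm back over the mailer and let it spring down into the locked notch so that it clamps the mailer, and only then switch the mixer on by pushing its paddle switch all the way back, away from the front of the mixer. Leave the other things on the bench where they are.

Things in the scene. Friction and masses are not known exactly. Their poses are not given: they have to be found in the camera images.
- mixer: White bench mixer with a metal deck, 170 x 116 x 45 mm (its x, y, z), fixed to the bench, its narrow front end with a dark display towards the robot. Origin: centre of its underside; +x points to its back, +y to its left; the deck is 45 mm above the origin. In its frame: clamp post axis at (55, 0) mm, nest centre at (-20, 0) mm, switch pivot at (-66, -40) mm. The post (diameter 16 mm) reaches 68 mm above the deck, 5 mm above the top of the collar when that is down.
- nest (a point): Centre of the nest on the mixer's deck, at the height on which the mailer's underside will lie (8 mm above the deck; two narrow rails carry it, 24 mm wide together, so that fingertips may reach below the mailer's sides). Axes as the mixer's; the mailer lies with its long side along y, across the mixer. Four steel corner brackets, rising 5 mm above this point, leave 43 mm (x) by 93 mm (y) between them; the long sides are open over the middle 59 mm, so fingers can stand there.
- collar_grip (a point): Middle of the round ribbed sprung collar on the clamp post (diameter 36 mm, axis vertical): the part to grip. Collar extends 27 mm below and 18 mm above this point; the clamp arm sticks out at its foot, the arm's top being 18 mm below this point, so the collar is free to be gripped all round from 17 mm below this point up to its top. Moves with the collar; its -y axis points along the clamp arm.
- clamp_pad (a point): Centre of the lower face of the rubber pad (diameter 18 mm) at the end of the clamp arm, 75 mm from the post axis. Locked, it is over the centre of the nest.
- clamp_arm: The clamp arm, a flat steel bar 14 mm wide and 8 mm thick that turns and lifts with the collar; origin on the post axis at deck height (collar down); the arm points along its own -y.
- clamp_sleeve (a joint): Lift of the collar in m: 0 down, 0.018 top of its travel. A spring pulls it down; pulling it up takes about 6 N at first and 8 N at the top. Beneath it a tooth sits in a notched ring: with the tooth in a notch the collar cannot turn; it is clear to turn when lifted more than 0.012 (lift it about 0.015). Reads about 0.004 when it clamps the mailer, about 0.012 if it rests on the ring between the notches.
- clamp_collar (a joint): Turn of the collar and arm in rad about the vertical post axis, counter-clockwise from above positive: 0 locked notch (arm over the nest), 1.2 open notch (arm swung to the mixer's right). The tooth drops in within about 0.07 rad of a notch. Turns easily once lifted.
- mailer_center (a point): Centre of the slide mailer to load: a flat white ribbed plastic case 36 x 86 x 9 mm (its x, y, z), 40 g, lying flat on the bench at the start; the long side is y, z is up. Either end may go first.
- power_switch (a joint): Paddle switch on the deck's front right corner, in rad: 0 off (leaning to the mixer's front, -x), 1.0 on (leaning to its back, +x). It stays where it is left; about 1.5 N at the knob moves it.
- switch_tip (a point): Centre of the 14 mm round black knob at the end of the switch's 38 mm stem; the pivot is 55 mm above the mixer's underside, and the knob swings through an arc of 1 rad in the mixer's x-z plane, 0.5 rad to each side of vertical.
- eyepieces (a point): Middle of the microscope's two eyepieces, which overhang towards the robot, to the right of the mixer: they fill 40 mm either way in x and z and 60 mm either way in y. The microscope is fixed; its body fills world x 0.49 to 0.82, y -0.03 to 0.18 m, up to 0.4 m high. Keep the arm clear of it.
- eraser: Eraser in a card sleeve, 22 x 48 x 12 mm; leave it alone. Origin: centre of its underside.
- glass_box: Small box of cover glasses, 31 x 63 x 23 mm; leave it alone. Origin: centre of its underside.
- dish: Clear petri dish, 60 mm across, 15 mm high; leave it alone. Origin: centre of its underside.
- tape: Roll of label tape lying flat, 56 mm across, 18 mm high; leave it alone. Origin: centre of its underside.

How it is judged (in metres and radians):
On the way, in this order (a step that is already met when the one before it is completed fails the run):
1. the collar has been pulled, turned and dropped into the open notch (value of joint clamp_collar above 1.08 rad and value of joint clamp_sleeve below 0.004 m), for 0.2 s.
2. the mailer lies flat in the nest (horizontal distance between mailer_center and nest below 0.008 m and angle between the y axis of mailer_center and the y axis of mixer, either way round below 0.14 rad and z of mailer_center in the frame of nest below 0.0075 m and angle between mailer_center's own z axis and vertical below 0.12 rad), for 0.2 s.
3. the collar is down in the locked notch with the arm pressing on the mailer (all of step 2 and value of joint clamp_collar below 0.12 rad and value of joint clamp_sleeve below 0.0075 m and contact force between clamp_arm and mailer above 1 N), for 0.2 s.
4. the switch is on (all of step 3 and value of joint power_switch above 0.8 rad), for 0.2 s.
At the end, for the whole second after the job is handed in: The mailer lies flat in the nest (centre within 8 mm, long side within 8 degrees of the mixer's length), the collar is down in the locked notch (turn under 0.12 rad, lift under 7.5 mm) with the clamp arm pressing on the mailer by more than 1 N, and the switch is past 0.8 rad (all of step 4); the robot touches nothing.
It fails at once if a bystander (eraser, cover glass box, petri dish, tape roll) is shifted by more than 3 cm (distance of any of eraser, glass_box, dish, tape from where it was at the start of the episode above 0.03 m).
It also fails if it takes over 72 s, if anything falls off the work surface, if the arm or the gripper's body presses on something with over 40 N, if the wrist force passes 120 N, or if a joint passes its speed limit or range.

## Working session

There is one attempt and no reset: what is moved stays moved. The work goes in short steps, Python scripts to look and compute and a tool call to move; the robot and the scene stay as the last step left them, time stands still between calls to the robot, and variables do not carry over. Pictures are saved under pics/ and viewed, and the job is handed in when it is done.

Besides the shell and the picture viewer there is one more tool, called after "Emit:" as name(argument=value, ...), one argument or row to a line, values as JSON. jog_arm: Moves the arm, as the interface text tells. Its arguments: {"type":"object","properties":{"moves":{"type":"array"}},"required":["moves"]}

```bash
mkdir -p pics; cat > h.py <<'E'
import numpy as np, cv2
from station import *
def snap(n,fn):
    c=capture(n); cv2.imwrite('pics/'+fn,c['frame'][:,:,::-1]); np.save('pics/'+fn[:-4]+'.npy',{k:v for k,v in c.items()},allow_pickle=True); return c
def ray(c,u,v):
    f=240/np.tan(np.radians(c['fov_y'])/2); T=np.array(c['world_from_camera'])
    d=T[:3,:3]@np.array([(u-c['cx'])/f,(v-c['cy'])/f,1]); return T[:3,3],d/np.linalg.norm(d)
def onz(c,u,v,z):
    o,d=ray(c,u,v); return o+d*(z-o[2])/d[2]
def proj(c,p):
    f=240/np.tan(np.radians(c['fov_y'])/2); T=np.linalg.inv(np.array(c['world_from_camera']))
    q=T[:3,:3]@np.array(p)+T[:3,3]; return q[:2]/q[2]*f+[c['cx'],c['cy']]
def load(fn): return np.load('pics/'+fn+'.npy',allow_pickle=True).item()
def tri(c1,p1,c2,p2):
    o,d=ray(c1,*p1); q,e=ray(c2,*p2); A=np.stack([d,-e],1); s=np.linalg.lstsq(A,q-o,rcond=None)[0]
    a,b=o+d*s[0],q+e*s[1]; return (a+b)/2, np.linalg.norm(a-b)
E
python3 - <<'E'
from h import *
print(sense())
for n in('top','side'):
    c=snap(n,n+'0.png'); print(n,c['fov_y'],c['cx'],c['cy'],np.round(c['world_from_camera'],3))
E
```

```text
{'time_s': 0.0, 'joints': array([ 8.55790956e+01,  2.20892003e+01,  3.79027597e-01, -2.99921891e-02,
       -6.84134376e+01, -1.48191649e+01]), 'joint_velocities': array([-0.08099074,  0.01451798,  0.02340888, -0.03661288,  0.06165241,
       -0.01870469]), 'effort': array([ 1.28542510e-03, -3.90662992e+01,  1.87401223e+01,  4.21974108e+00,
        1.10019822e-02, -1.89561542e-04]), 'tcp_pos': array([0.20570442, 0.58951648, 0.22146835]), 'ee_rot': array([[ 9.44082523e-01, -3.29708606e-01, -6.51595303e-04],
       [-3.29709240e-01, -9.44080161e-01, -2.11342059e-03],
       [ 8.16547568e-05,  2.21008043e-03, -9.99997554e-01]]), 'wrist_force': array([-0.41617205, -0.39140182,  0.98817139]), 'moment': array([ 0.01667862,  0.01594992, -0.02429535]), 'gripper_width': 0.9991086546012921}
top 46.01740333414039 320.77927453179564 240.40618056231273 [[-0.017 -0.984  0.176  0.324]
 [-1.     0.017 -0.002  0.153]
 [-0.002 -0.176 -0.984  1.544]
 [ 0.     0.     0.     1.   ]]
side 47.88802326884169 326.557903638386 236.8323172032182 [[ 0.848 -0.28   0.449 -0.185]
 [-0.529 -0.429  0.732 -1.054]
 [-0.013 -0.859 -0.512  1.07 ]
 [ 0.     0.     0.     1.   ]]
```

View pics/top0.png

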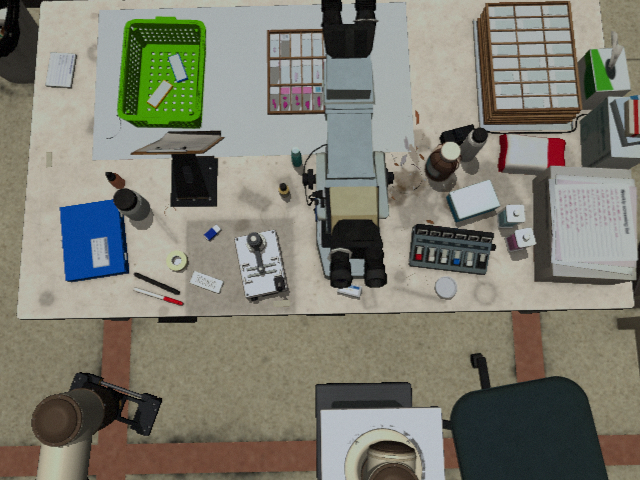

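View pics/side0.png

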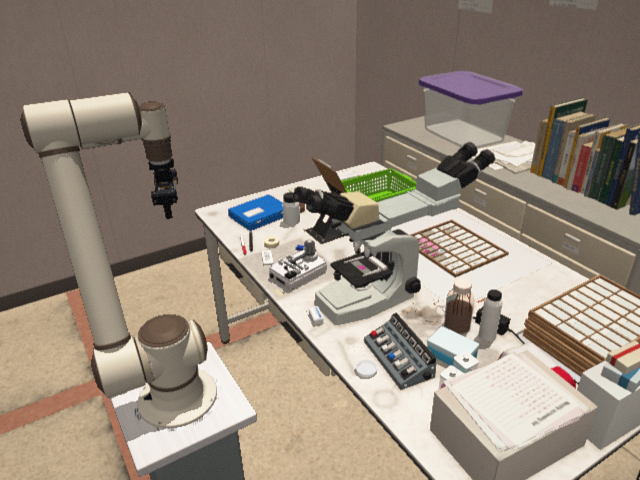

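```bash
python3 - <<'E'
from h import *
c=load('top0');f=c['frame'][215:315,150:310,::-1]
cv2.imwrite('pics/topz.png',cv2.resize(f,None,fx=5,fy=5,interpolation=cv2.INTER_CUBIC))
c=load('side0');f=c['frame'][225:305,225:345,::-1]
cv2.imwrite('pics/sidez.png',cv2.resize(f,None,fx=6,fy=6,interpolation=cv2.INTER_CUBIC))
E
```

```text
(no output)
```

View pics/topz.png

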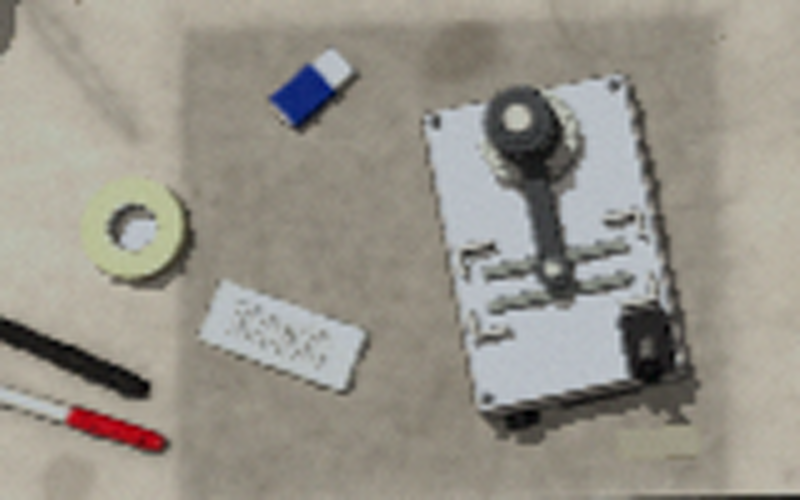

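View pics/sidez.png

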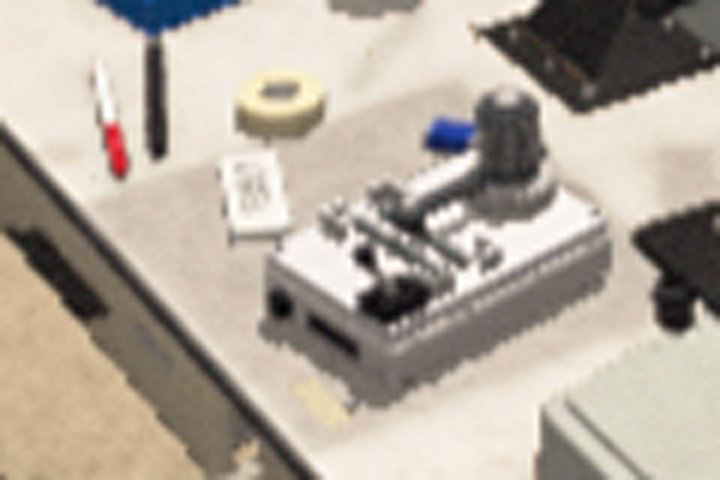

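```bash
python3 - <<'E'
from h import *
c=load('top0')
P=lambda U,V:((U+.5)/5-.5+150,(V+.5)/5-.5+215)
S=load('side0'); Q=lambda U,V:((U+.5)/6-.5+225,(V+.5)/6-.5+225)
cor=[onz(c,*P(*p),.045) for p in[(423,110),(625,75),(688,378),(482,410)]]
for p in cor: print(p.round(4))
cor=np.array(cor); print('sizes',[np.linalg.norm(cor[i]-cor[(i+1)%4]).round(4) for i in range(4)],cor.mean(0))
print('post',onz(c,*P(518,118),.113)); 
print('post tri',tri(c,P(518,118),S,Q(508,95)))
for V in (0,):
  f=c['frame']; h=cv2.cvtColor(f,cv2.COLOR_RGB2HSV)
  up=cv2.resize(f,None,fx=4,fy=4,interpolation=cv2.INTER_CUBIC).astype(int)
  g=up.min(2); print([g[v*4,u*4] for u,v in[(205,285),(205,272),(225,290),(195,280),(260,265)]])
  for th in(175,190,200):
    m=(g>th).astype(np.uint8); 
    roi=np.zeros_like(m); roi[265*4:297*4,186*4:227*4]=1
    cs,_=cv2.findContours(m*roi,cv2.RETR_EXTERNAL,cv2.CHAIN_APPROX_NONE); k=max(cs,key=cv2.contourArea)
    pts=np.array([onz(c,(x+.5)/4-.5,(y+.5)/4-.5,.009)[:2] for x,y in k[:,0]],np.float32)
    r=cv2.minAreaRect(pts*1000); print('mailer',th,r)
  # deck
  for th in(150,170,190):
    m=(g>th).astype(np.uint8); roi=np.zeros_like(m); roi[228*4:302*4,231*4:292*4]=1
    m=cv2.morphologyEx(m*roi,cv2.MORPH_OPEN,np.ones((5,5)))
    cs,_=cv2.findContours(m,cv2.RETR_EXTERNAL,cv2.CHAIN_APPROX_NONE); k=max(cs,key=cv2.contourArea)
    pts=np.array([onz(c,(x+.5)/4-.5,(y+.5)/4-.5,.045)[:2] for x,y in k[:,0]],np.float32)
    r=cv2.minAreaRect(pts*1000); print('deck',th,r)
# eyepieces
print('knob',tri(c,P(648,345),S,Q(365,255)))
for n,p in dict(eraser=(312,88),tape=(133,230),brush=(145,385),red=(160,440)).items(): print(n,onz(c,*P(*p),.012))
print('eyepieces z.25',[onz(c,u,v,.25).round(3) for u,v in[(330,245),(385,245),(330,287),(385,287)]])
E
```

```text
[0.6069 0.3843 0.045 ]
[0.6242 0.2753 0.045 ]
[0.4598 0.2423 0.045 ]
[0.4447 0.3515 0.045 ]
sizes [np.float64(0.1104), np.float64(0.1677), np.float64(0.1102), np.float64(0.1655)] [0.53389924 0.31337447 0.045     ]
post [0.58902649 0.32489468 0.113     ]
post tri (array([0.58981381, 0.32445326, 0.11343636]), np.float64(0.0018894515542047835))
[np.int64(157), np.int64(125), np.int64(127), np.int64(186), np.int64(60)]
mailer 175 ((490.5614013671875, 465.74432373046875), (82.76119232177734, 34.092411041259766), 69.65516662597656)
mailer 190 ((464.1361083984375, 433.4073791503906), (0.8039736747741699, 3.5546748638153076), 79.4708023071289)Traceback (most recent call last):
  File "<stdin>", line 17, in <module>
ValueError: max() iterable argument is empty
```

```bash
python3 - <<'E'
from h import *
c=load('top0')
P=lambda U,V:((U+.5)/5-.5+150,(V+.5)/5-.5+215)
S=load('side0'); Q=lambda U,V:((U+.5)/6-.5+225,(V+.5)/6-.5+225)
f=c['frame'];up=cv2.resize(f,None,fx=4,fy=4,interpolation=cv2.INTER_CUBIC).astype(int); g=up.min(2)
for nm,z,b,ths,o in(('mailer',.009,(186,265,227,297),(145,155,165),0),('deck',.045,(231,228,292,302),(140,150,160),9)):
  for th in ths:
    m=(g>th).astype(np.uint8); roi=np.zeros_like(m); roi[b[1]*4:b[3]*4,b[0]*4:b[2]*4]=1; m*=roi
    m=cv2.morphologyEx(m,cv2.MORPH_OPEN,np.ones((7,7)))
    cs,_=cv2.findContours(m,cv2.RETR_EXTERNAL,cv2.CHAIN_APPROX_NONE)
    if not cs: continue
    k=max(cs,key=cv2.contourArea)
    pts=np.array([onz(c,(x+.5)/4-.5,(y+.5)/4-.5,z)[:2] for x,y in k[:,0]],np.float32)
    print(nm,th,cv2.minAreaRect(pts*1000))
    v=up.copy().astype(np.uint8); cv2.drawContours(v,[k],-1,(255,0,0),1)
    cv2.imwrite(f'pics/c_{nm}{th}.png',v[215*4:305*4,180*4:300*4,::-1])
def yaw(a,b,z): 
    d=(onz(c,*P(*b),z)-onz(c,*P(*a),z)); return np.degrees(np.arctan2(d[0],-d[1]))
print('rails',yaw((485,275),(628,245),.053),yaw((493,308),(630,280),.053))
print('mixer left/right edges',[np.degrees(np.arctan2(*(onz(c,*P(*a),.045)-onz(c,*P(*b),.045))[[1,0]])) for a,b in[((423,110),(482,410)),((625,75),(688,378))]])
print('knob',tri(c,P(648,345),S,Q(365,255)))
s=S['frame'][150:290,270:430,::-1]; cv2.imwrite('pics/sm.png',cv2.resize(s,None,fx=5,fy=5,interpolation=cv2.INTER_CUBIC))
s=c['frame'][170:300,290:410,::-1]; cv2.imwrite('pics/tm.png',cv2.resize(s,None,fx=4,fy=4,interpolation=cv2.INTER_CUBIC))
E
```

```text
mailer 145 ((490.9894714355469, 466.22509765625), (85.89240264892578, 36.38486862182617), 69.56330871582031)
mailer 155 ((490.8147888183594, 466.09332275390625), (85.04332733154297, 35.58042526245117), 69.74958801269531)
mailer 165 ((490.642822265625, 466.1071472167969), (83.84925079345703, 34.79965591430664), 69.75016021728516)
deck 140 ((535.5706787109375, 315.13128662109375), (164.1732177734375, 111.61669921875), 11.0123872756958)
deck 150 ((493.8026428222656, 306.891845703125), (79.29956817626953, 111.1869125366211), 13.204704284667969)
deck 160 ((484.8583679199219, 301.9132080078125), (68.11518859863281, 119.61203002929688), 31.384815216064453)
rails 10.969733328611353 10.644293367025801
mixer left/right edges [np.float64(11.42989166379993), np.float64(11.320815069924086)]
knob (array([0.46915146, 0.26256703, 0.08411593]), np.float64(0.009827631183937785))
```

View pics/sm.png

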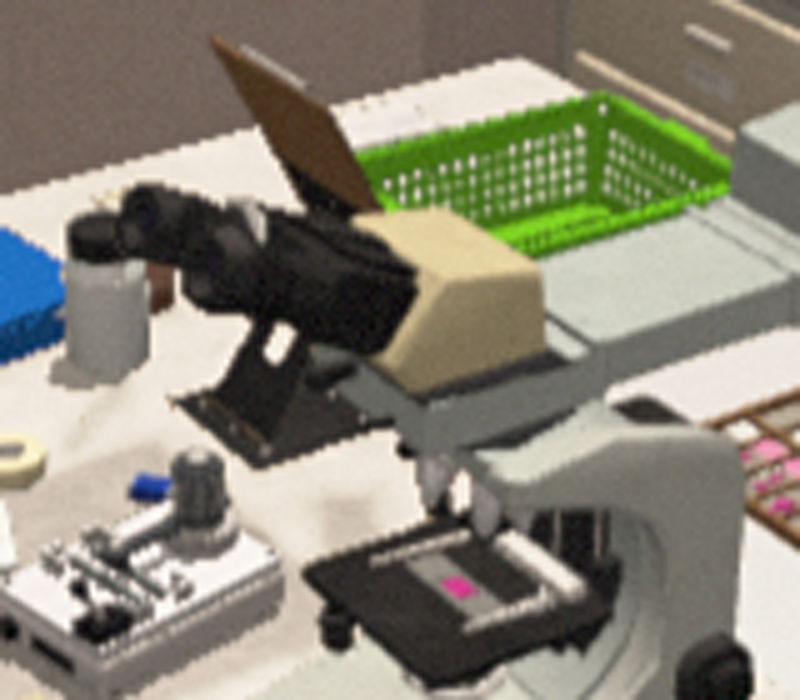

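View pics/tm.png

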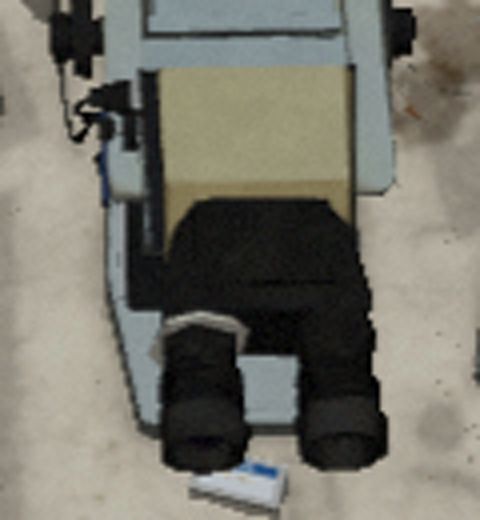

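View pics/c_deck150.png

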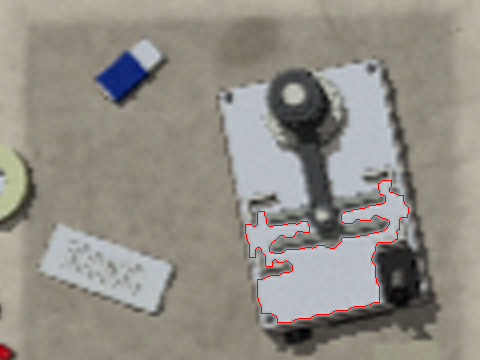

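```bash
python3 - <<'E'
from h import *
c=load('top0');S=load('side0')
print(tri(c,(340.7,278.6),S,(270+150/5,150+215/5)))
print(tri(c,(290+340/4,278.6),S,(270+215/5,150+268/5)))
R=sense()['ee_rot'];print(R.round(4),sense()['tcp_pos'])
P=lambda U,V:((U+.5)/5-.5+150,(V+.5)/5-.5+215)
Q=lambda U,V:((U+.5)/6-.5+225,(V+.5)/6-.5+225)
# mixer model check: projections
a=np.radians(11.1);ex=np.array([np.cos(a),np.sin(a),0]);ey=np.array([-np.sin(a),np.cos(a),0]);o=np.array([.5892,.3248,0])-.055*ex
for n,im in(('top0',c),('side0',S)):
  v=cv2.resize(im['frame'][:,:,::-1],None,fx=4,fy=4,interpolation=cv2.INTER_CUBIC)
  def dot(p,col):
    q=(proj(im,p)+.5)*4-.5; cv2.circle(v,tuple(int(round(t)) for t in q),2,col,-1)
  for x in(-.085,.085):
    for y in(-.058,.058): dot(o+ex*x+ey*y+[0,0,.045],(0,0,255))
  dot(o+.055*ex+[0,0,.113],(0,0,255)); dot(o-.02*ex+[0,0,.053],(0,255,0))
  for s in(-1,):
    th=-.5; dot(o-.066*ex-.04*ey+[0,0,.055]+.038*(np.sin(th)*ex+np.cos(th)*np.array([0,0,1])),(255,255,0))
  m=np.array([.4908,.4661,.009]);t=np.radians(69.7-90); 
  for x in(-.018,.018):
    for y in(-.043,.043): dot(m+[x*np.cos(t)-y*np.sin(t),x*np.sin(t)+y*np.cos(t),0],(255,0,255))
  b=(186,228,300,308) if n=='top0' else (255,235,335,300)
  w=v[b[1]*4:b[3]*4,b[0]*4:b[2]*4]
  cv2.imwrite(f'pics/ov_{n}.png',cv2.resize(w,None,fx=1.7,fy=1.7))
E
```

```text
(array([0.44756468, 0.11294422, 0.41899921]), np.float64(0.0006528567524275981))
(array([0.44710027, 0.04395773, 0.41634016]), np.float64(0.0016546413048965153))
[[ 9.441e-01 -3.297e-01 -6.000e-04]
 [-3.297e-01 -9.441e-01 -1.900e-03]
 [ 1.000e-04  2.000e-03 -1.000e+00]] [0.20575915 0.58957219 0.22158047]
```

View pics/ov_top0.png

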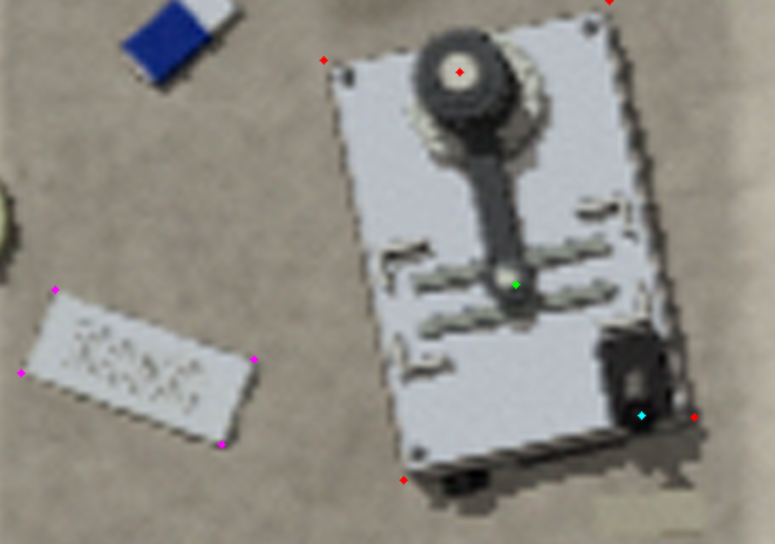

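View pics/ov_side0.png

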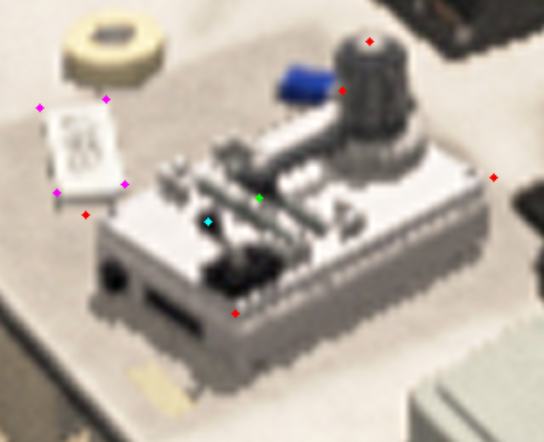

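Emit:
jog_arm(
  moves=[
    [-1,0.038,0.01,0,0,0,0],
    [-1,0.076,0.021,0,0,0,0],
    [-1,0.114,0.031,0,0,0,0],
    [-1,0.152,0.042,0,0,0,0],
    [-1,0.19,0.052,0,0,0,0],
    [-1,0.228,0.063,0,0,0,0],
    [-1,0.266,0.073,0,0,0,0],
    [-1,0.304,0.084,0,0,0,0],
    [-1,0.342,0.094,0,0,0,0],
    [-1,0.38,0.105,0,0,0,0],
  ],
)

```text
time_s: 0.93
tcp_pos: [0.5313, 0.3643, 0.2221]
ee_rot: [[0.944, -0.329, -0.001], [-0.329, -0.944, -0.001], [-0.001, 0.001, -1.0]]
wrist_force: [0.2, 1.3, 0.4]
gripper_width: 0.999
```

```bash
cat >> h.py <<'E'
def st():
    s=sense(); R=s['ee_rot']; print('t',round(s['time_s'],2),'tcp',s['tcp_pos'].round(4),'psi',np.degrees(np.arctan2(R[1,0],R[0,0])).round(2),'zax',R[:,2].round(4),'F',s['wrist_force'].round(1),'M',s['moment'].round(2),'w',round(s['gripper_width'],3),'j',s['joints'].round(1)); return s
def to(x,y,z=None,psi=None):
    s=st();R=s['ee_rot'];p=s['tcp_pos'];d=np.array([x,y,p[2] if z is None else z])-p
    print('shift tool',(R.T@d).round(4)); 
    if psi is not None: print('wz',-np.radians(psi-np.degrees(np.arctan2(R[1,0],R[0,0]))).round(4))
E
python3 -c "
from h import *
to(.5892,.3248,.2)"
```

```text
t 0.93 tcp [0.5313 0.3643 0.2221] psi -19.24 zax [-8.e-04 -5.e-04 -1.e+00] F [0.2 1.3 0.4] M [0.09 0.   0.03] w 0.999 j [ 48.8  24.    3.4  -0.  -69.5  22. ]
shift tool [0.0677 0.0182 0.022 ]
```

```bash
python3 -c "
from h import *
snap('side','s1.png');snap('top','t1.png')"
```

```text
(no output)
```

View pics/s1.png

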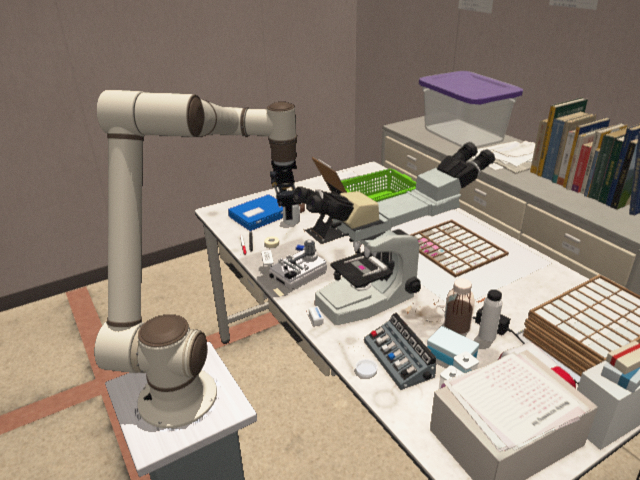

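View pics/t1.png

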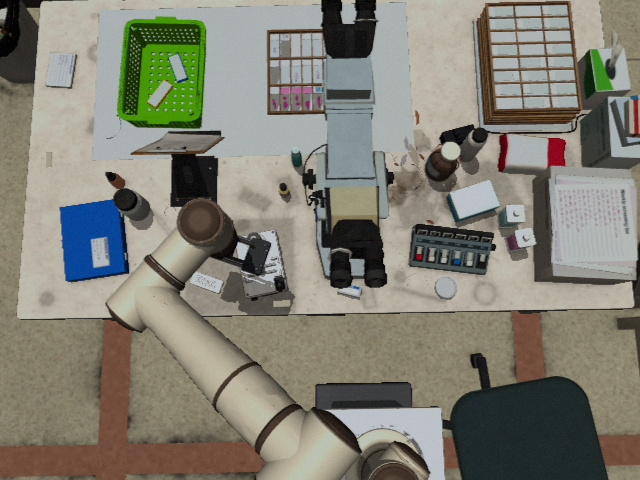

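Emit:
jog_arm(
  moves=[
    [-1,0.02,0.005,0.005,0,0,0],
    [-1,0.045,0.012,0.01,0,0,0],
    [-1,0.067,0.018,0.02,0,0,0],
    [-1,0.067,0.018,0.045,0,0,0],
    [-1,0.067,0.018,0.07,0,0,0],
    [-1,0.067,0.018,0.095,0,0,0],
    [-1,0.067,0.018,0.115,0,0,0],
    [-1,0.067,0.018,0.13,0,0,0],
    [-1,0.067,0.018,0.135,0,0,0],
    [-1,0.067,0.018,0.135,0,0,0],
  ],
)

```text
time_s: 1.87
tcp_pos: [0.5862, 0.3262, 0.0855]
ee_rot: [[0.944, -0.329, -0.003], [-0.329, -0.944, -0.003], [-0.002, 0.004, -1.0]]
wrist_force: [-0.3, -0.9, 0.0]
gripper_width: 1.002
```

```bash
python3 -c "
from h import *
to(.5892,.3248,.077)
c=snap('side','s2.png');cv2.imwrite('pics/s2z.png',cv2.resize(c['frame'][190:300,230:370,::-1],None,fx=5,fy=5,interpolation=cv2.INTER_CUBIC))"
```

```text
t 1.87 tcp [0.5862 0.3262 0.0855] psi -19.23 zax [-0.0033 -0.0027 -1.    ] F [-0.3 -0.9  0. ] M [ 0.04  0.   -0.  ] w 1.002 j [ 42.9  33.   -2.1  -0.  -55.2  27.9]
shift tool [0.0033 0.0003 0.0085]
```

View pics/s2z.png

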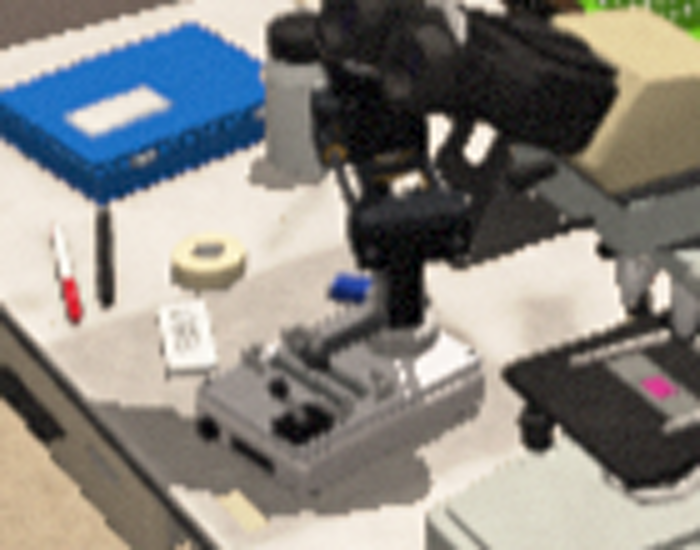

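Emit:
jog_arm(
  moves=[
    [-1,0.003,0,0.004,0,0,0],
    [-1,0.003,0,0.008,0,0,0],
    [-1,0.003,0,0.008,0,0,0],
    [1,0.003,0,0.008,0,0,0],
    [1,0.003,0,0.008,0,0,0],
    [1,0.003,0,0.008,0,0,0],
    [1,0.003,0,0.008,0,0,0],
    [1,0.003,0,0.008,0,0,0],
    [1,0.003,0,0.008,0,0,0],
    [1,0.003,0,0.008,0,0,0],
  ],
)

```text
time_s: 2.75
tcp_pos: [0.5902, 0.3257, 0.0796]
ee_rot: [[0.944, -0.33, 0.0], [-0.33, -0.944, 0.0], [0.0, -0.0, -1.0]]
wrist_force: [0.8, 0.2, -0.5]
gripper_width: 0.552
```

```bash
python3 -c "
from h import *
to(.5892,.3248,.077)"
```

```text
t 2.75 tcp [0.5902 0.3257 0.0796] psi -19.24 zax [ 0.  0. -1.] F [ 0.8  0.2 -0.5] M [0.03 0.04 0.05] w 0.552 j [ 42.6  33.5  -2.1   0.  -54.4  28.2]
shift tool [-0.0007  0.0012  0.0026]
```

Emit:
jog_arm(
  moves=[
    [1,0,0,0.001,0,0,0],
    [1,0,0,0.002,0,0,0],
    [1,0,0,0.002,0,0,0],
    [1,0,0,0.002,0,0,0],
    [1,0,0,0.002,0,0,0],
    [1,0,0,0.002,0,0,0],
    [1,0,0,0.002,0,0,0],
    [1,0,0,0.002,0,0,0],
    [1,0,0,0.002,0,0,0],
    [1,0,0,0.002,0,0,0],
  ],
)

```text
time_s: 3.58
tcp_pos: [0.5898, 0.3244, 0.0778]
ee_rot: [[0.944, -0.33, -0.002], [-0.33, -0.944, -0.002], [-0.001, 0.003, -1.0]]
wrist_force: [-1.0, -4.9, 5.8]
gripper_width: 0.409
```

```bash
python3 -c "
from h import *
to(.5892,.3248,.077)"
```

```text
t 3.58 tcp [0.5898 0.3244 0.0778] psi -19.25 zax [-0.0016 -0.0023 -1.    ] F [-1.  -4.9  5.8] M [-1.58  0.6  -0.02] w 0.409 j [ 42.6  33.6  -2.2   0.  -54.3  28.2]
shift tool [-0.0007 -0.0002  0.0008]
```

Emit:
jog_arm(
  moves=[
    [1,0,0,-0.003,0,0,0],
    [1,0,0,-0.006,0,0,0],
    [1,0,0,-0.009,0,0,0],
    [1,0,0,-0.012,0,0,0],
    [1,0,0,-0.014,0,0,0],
    [1,0,0,-0.016,0,0,0],
    [1,0,0,-0.016,0,0,0],
    [1,0,0,-0.016,0,0,0],
    [1,0,0,-0.016,0,0,0],
    [1,0,0,-0.016,0,0,0],
  ],
)

```text
time_s: 4.42
tcp_pos: [0.5896, 0.3243, 0.0906]
ee_rot: [[0.944, -0.331, -0.003], [-0.331, -0.944, -0.002], [-0.002, 0.003, -1.0]]
wrist_force: [2.2, -4.1, -7.9]
gripper_width: 0.405
```

```bash
python3 -c "
from h import *
to(.5892,.3248,.077)
c=snap('side','s3.png');cv2.imwrite('pics/s3z.png',cv2.resize(c['frame'][190:300,230:370,::-1],None,fx=5,fy=5,interpolation=cv2.INTER_CUBIC))"
```

```text
t 4.42 tcp [0.5896 0.3243 0.0906] psi -19.32 zax [-0.0032 -0.0024 -1.    ] F [ 2.2 -4.1 -7.9] M [-1.25 -0.91  0.03] w 0.405 j [ 42.5  32.9  -1.5  -0.  -55.9  28.2]
shift tool [-0.0005 -0.0003  0.0136]
```

View pics/s3z.png

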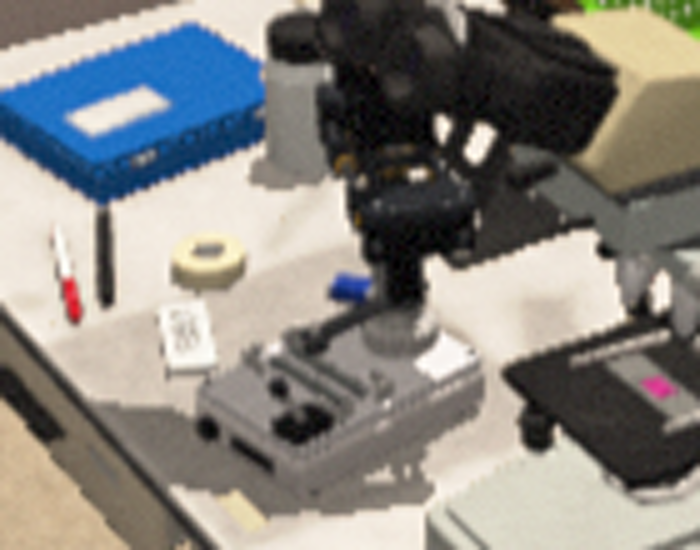

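Emit:
jog_arm(
  moves=[
    [1,0,0,-0.0025,0,0,0],
    [1,0,0,-0.0025,0,0,0],
    [1,0,0,-0.0025,0,0,-0.05],
    [1,0,0,-0.0025,0,0,-0.13],
    [1,0,0,-0.0025,0,0,-0.23],
    [1,0,0,-0.0025,0,0,-0.33],
    [1,0,0,-0.0025,0,0,-0.43],
    [1,0,0,-0.0025,0,0,-0.53],
    [1,0,0,-0.0025,0,0,-0.6],
    [1,0,0,-0.0025,0,0,-0.6],
  ],
)

```text
time_s: 5.3
tcp_pos: [0.5897, 0.3242, 0.093]
ee_rot: [[0.965, 0.262, -0.003], [0.262, -0.965, -0.003], [-0.004, 0.002, -1.0]]
wrist_force: [3.8, -4.2, -7.2]
gripper_width: 0.409
```

```bash
python3 -c "
from h import *
to(.5892,.3248,.077)"
```

```text
t 5.3 tcp [0.5897 0.3242 0.093 ] psi 15.2 zax [-0.0033 -0.0028 -1.    ] F [ 3.8 -4.2 -7.2] M [-1.45 -1.02  0.03] w 0.409 j [ 42.5  32.7  -1.3  -0.  -56.2  62.7]
shift tool [-0.0002 -0.0007  0.016 ]
```

Emit:
jog_arm(
  moves=[
    [1,0,0,0,0,0,-0.08],
    [1,0,0,0,0,0,-0.18],
    [1,0,0,0,0,0,-0.28],
    [1,0,0,0,0,0,-0.38],
    [1,0,0,0,0,0,-0.48],
    [1,0,0,0,0,0,-0.55],
    [1,0,0,0,0,0,-0.6],
    [1,0,0,0,0,0,-0.6],
    [1,0,0,0,0,0,-0.6],
    [1,0,0,0,0,0,-0.6],
  ],
)

```text
time_s: 6.13
tcp_pos: [0.5898, 0.324, 0.093]
ee_rot: [[0.65, 0.76, -0.003], [0.76, -0.65, -0.003], [-0.004, -0.0, -1.0]]
wrist_force: [3.7, -5.3, -8.5]
gripper_width: 0.404
```

```bash
python3 -c "
from h import *
to(.5892,.3248,.077)
c=snap('side','s4.png');cv2.imwrite('pics/s4z.png',cv2.resize(c['frame'][190:300,230:370,::-1],None,fx=5,fy=5,interpolation=cv2.INTER_CUBIC))"
```

```text
t 6.13 tcp [0.5898 0.324  0.093 ] psi 49.45 zax [-0.0031 -0.003  -1.    ] F [ 3.7 -5.3 -8.5] M [-1.68 -1.33 -0.03] w 0.404 j [ 42.5  32.7  -1.3   0.  -56.2  96.9]
shift tool [ 0.0003 -0.0009  0.016 ]
```

View pics/s4z.png

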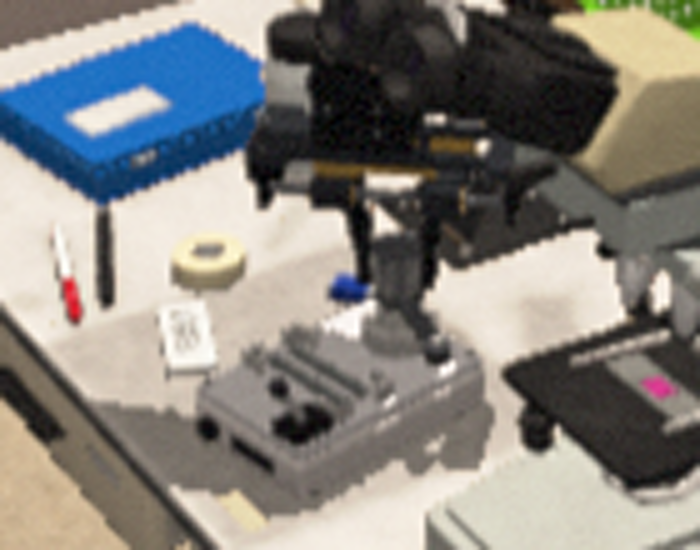

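Emit:
jog_arm(
  moves=[
    [1,0,0,0.004,0,0,0],
    [1,0,0,0.008,0,0,0],
    [1,0,0,0.012,0,0,0],
    [1,0,0,0.016,0,0,0],
    [1,0,0,0.0185,0,0,0],
    [1,0,0,0.0185,0,0,0],
    [1,0,0,0.0185,0,0,0],
    [1,0,0,0.0185,0,0,0],
    [1,0,0,0.0185,0,0,0],
    [1,0,0,0.0185,0,0,0],
  ],
)

```text
time_s: 7.02
tcp_pos: [0.5899, 0.3241, 0.0779]
ee_rot: [[0.649, 0.76, -0.002], [0.76, -0.649, -0.003], [-0.003, 0.001, -1.0]]
wrist_force: [-1.1, -6.6, 3.9]
gripper_width: 0.402
```

```bash
python3 -c "
from h import *
to(.5892,.3248,.077)"
```

```text
t 7.02 tcp [0.5899 0.3241 0.0779] psi 49.5 zax [-0.0015 -0.0027 -1.    ] F [-1.1 -6.6  3.9] M [-2.06  0.21  0.01] w 0.402 j [ 42.5  33.6  -2.2   0.1 -54.3  96.9]
shift tool [ 0.0001 -0.001   0.0009]
```

Emit:
jog_arm(
  moves=[
    [-1,0,0,0,0,0,0],
    [-1,0,0,0,0,0,0],
    [-1,0,0,0,0,0,0],
    [-1,0,0,0,0,0,0],
    [-1,0,0,0,0,0,0],
    [-1,0,0,-0.015,0,0,0],
    [-1,0,0,-0.04,0,0,0],
    [-1,0,0,-0.07,0,0,0],
    [-1,0,0,-0.1,0,0,0],
    [-1,0,0,-0.11,0,0,0],
  ],
)

```text
time_s: 7.85
tcp_pos: [0.5924, 0.3273, 0.1932]
ee_rot: [[0.648, 0.761, 0.008], [0.761, -0.648, 0.005], [0.009, 0.003, -1.0]]
wrist_force: [0.5, 0.1, 1.8]
gripper_width: 0.984
```

```bash
python3 -c "
from h import *
to(.4914,.4655,.15,69.7)
c=snap('side','s5.png');cv2.imwrite('pics/s5z.png',cv2.resize(c['frame'][190:300,230:370,::-1],None,fx=5,fy=5,interpolation=cv2.INTER_CUBIC))"
```

```text
t 7.85 tcp [0.5924 0.3273 0.1932] psi 49.58 zax [ 0.0081  0.0051 -1.    ] F [0.5 0.1 1.8] M [-0.05 -0.13  0.01] w 0.984 j [ 42.6  27.9   5.6   0.1 -67.1  96.9]
shift tool [ 0.0393 -0.1667  0.0431]
wz -0.3512
```

View pics/s5z.png

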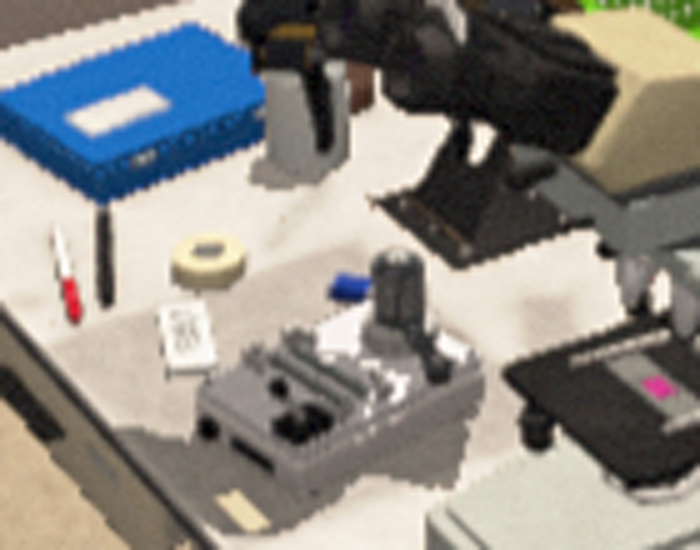

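```bash
python3 - <<'E'
from h import *
c=load('top0');P=lambda U,V:((U+.5)/5-.5+150,(V+.5)/5-.5+215)
m=np.array([.4908,.4661]);t=np.radians(-20.3);ux=np.array([np.cos(t),np.sin(t)]);uy=np.array([-ux[1],ux[0]])
for n,p in dict(tapec=(133,230),tapeR=(187,240),tapeb=(140,282),brushtip=(148,390),brush2=(110,380),red=(163,445),red2=(120,425)).items():
    q=onz(c,*P(*p),.01)[:2]; print(n,q.round(3),((q-m)@ux).round(3),((q-m)@uy).round(3))
E
```

```text
tapec [0.549 0.548] 0.027 0.097
tapeR [0.543 0.518] 0.031 0.067
tapeb [0.521 0.543] 0.001 0.083
brushtip [0.462 0.538] -0.052 0.057
brush2 [0.467 0.558] -0.054 0.078
red [0.432 0.529] -0.077 0.038
red2 [0.443 0.552] -0.075 0.064
```

Emit:
jog_arm(
  moves=[
    [-0.4,0.006,-0.025,0.005,0,0,-0.05],
    [-0.4,0.013,-0.055,0.01,0,0,-0.12],
    [-0.4,0.02,-0.085,0.02,0,0,-0.19],
    [-0.4,0.027,-0.115,0.03,0,0,-0.26],
    [-0.4,0.034,-0.145,0.04,0,0,-0.32],
    [-0.4,0.039,-0.163,0.06,0,0,-0.351],
    [-0.4,0.039,-0.167,0.085,0,0,-0.351],
    [-0.4,0.039,-0.167,0.105,0,0,-0.351],
    [-0.4,0.039,-0.167,0.11,0,0,-0.351],
    [-0.4,0.039,-0.167,0.11,0,0,-0.351],
  ],
)

```text
time_s: 8.73
tcp_pos: [0.4874, 0.4625, 0.0745]
ee_rot: [[0.348, 0.937, -0.003], [0.937, -0.348, -0.005], [-0.005, -0.002, -1.0]]
wrist_force: [-0.6, -0.4, 0.2]
gripper_width: 0.703
```

```bash
python3 -c "
from h import *
to(.4914,.4655,.0025,69.7)"
```

```text
t 8.73 tcp [0.4874 0.4625 0.0745] psi 69.63 zax [-0.0034 -0.0045 -1.    ] F [-0.6 -0.4  0.2] M [-0.08 -0.12 -0.02] w 0.703 j [ 57.2  33.8  -2.4  -0.  -54.1 102.4]
shift tool [0.0046 0.0029 0.072 ]
wz -0.0013
```

Emit:
jog_arm(
  moves=[
    [-0.4,0,0,0.015,0,0,0],
    [-0.4,0.002,0.001,0.03,0,0,0],
    [-0.4,0.003,0.002,0.042,0,0,0],
    [-0.4,0.003,0.002,0.05,0,0,0],
    [-0.4,0.003,0.002,0.055,0,0,0],
    [-0.4,0.003,0.002,0.055,0,0,0],
    [-0.4,0.003,0.002,0.055,0,0,0],
    [-0.4,0.003,0.002,0.055,0,0,0],
    [-0.4,0.003,0.002,0.055,0,0,0],
    [-0.4,0.003,0.002,0.055,0,0,0],
  ],
)

```text
time_s: 9.57
tcp_pos: [0.4917, 0.4662, 0.0233]
ee_rot: [[0.348, 0.937, 0.001], [0.937, -0.348, 0.001], [0.001, 0.0, -1.0]]
wrist_force: [-0.8, 0.4, -0.6]
gripper_width: 0.701
```

```bash
python3 -c "
from h import *
to(.4914,.4655,.0025,69.7)
c=snap('side','s6.png');cv2.imwrite('pics/s6z.png',cv2.resize(c['frame'][190:300,230:370,::-1],None,fx=5,fy=5,interpolation=cv2.INTER_CUBIC))"
```

```text
t 9.57 tcp [0.4917 0.4662 0.0233] psi 69.63 zax [ 8.0e-04  1.1e-03 -1.0e+00] F [-0.8  0.4 -0.6] M [-0.09 -0.07 -0.02] w 0.701 j [ 57.1  37.3  -4.3   0.  -48.3 102.5]
shift tool [-0.0008 -0.      0.0208]
wz -0.0012
```

View pics/s6z.png

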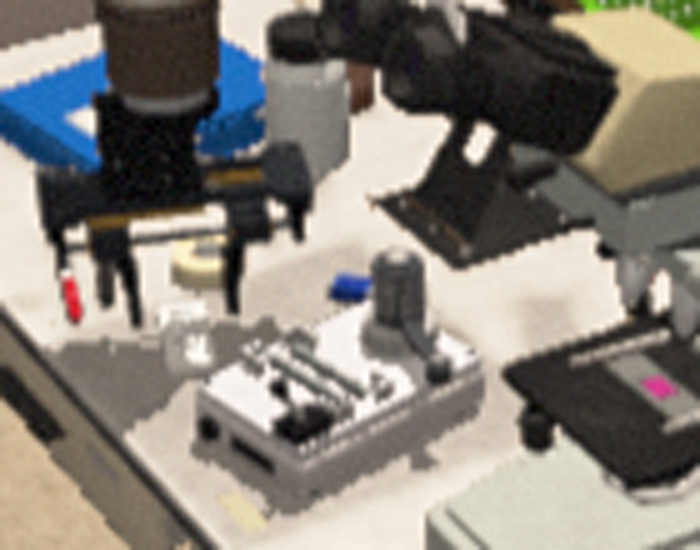

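Emit:
jog_arm(
  moves=[
    [-0.4,-0.001,0,0.006,0,0,0],
    [-0.4,-0.001,0,0.012,0,0,0],
    [-0.4,-0.001,0,0.017,0,0,0],
    [-0.4,-0.001,0,0.02,0,0,0],
    [-0.4,-0.001,0,0.02,0,0,0],
    [1,-0.001,0,0.02,0,0,0],
    [1,-0.001,0,0.02,0,0,0],
    [1,-0.001,0,0.02,0,0,0],
    [1,-0.001,0,0.02,0,0,0],
    [1,-0.001,0,0.02,0,0,0],
  ],
)

```text
time_s: 10.45
tcp_pos: [0.4912, 0.4651, 0.0029]
ee_rot: [[0.348, 0.937, 0.0], [0.937, -0.348, 0.0], [0.001, 0.0, -1.0]]
wrist_force: [-0.1, -0.2, 0.7]
gripper_width: 0.408
```

Emit:
jog_arm(
  moves=[
    [1,0,0,0,0,0,0],
    [1,0,0,0,0,0,0],
    [1,0,0,0,0,0,0],
    [1,0,0,0,0,0,0],
    [1,0,0,0,0,0,0],
    [1,0,0,0,0,0,0],
    [1,0,0,-0.004,0,0,0],
    [1,0,0,-0.01,0,0,0],
    [1,0,0,-0.02,0,0,0],
    [1,0,0,-0.03,0,0,0],
  ],
)

```text
time_s: 11.28
tcp_pos: [0.4911, 0.4648, 0.0333]
ee_rot: [[0.348, 0.937, -0.0], [0.937, -0.348, -0.0], [-0.0, -0.0, -1.0]]
wrist_force: [0.9, 0.4, 0.3]
gripper_width: 0.407
```

```bash
python3 -c "
from h import *
to(.5162,.3097,.12,101.1)
c=snap('side','s7.png');cv2.imwrite('pics/s7z.png',cv2.resize(c['frame'][190:300,230:370,::-1],None,fx=5,fy=5,interpolation=cv2.INTER_CUBIC))"
```

```text
t 11.28 tcp [0.4911 0.4648 0.0333] psi 69.63 zax [-2.e-04 -4.e-04 -1.e+00] F [0.9 0.4 0.3] M [-0.05 -0.09 -0.03] w 0.407 j [ 57.1  36.6  -4.    0.  -49.4 102.5]
shift tool [-0.1367  0.0775 -0.0867]
wz -0.5493
```

View pics/s7z.png

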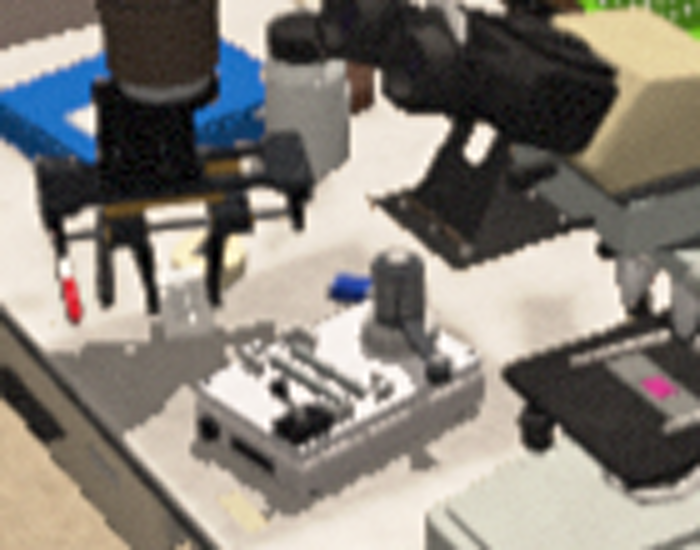

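Emit:
jog_arm(
  moves=[
    [1,0,0,-0.03,0,0,0],
    [1,0,0,-0.065,0,0,0],
    [1,-0.012,0.007,-0.09,0,0,-0.05],
    [1,-0.034,0.019,-0.095,0,0,-0.14],
    [1,-0.06,0.034,-0.095,0,0,-0.24],
    [1,-0.086,0.049,-0.095,0,0,-0.34],
    [1,-0.11,0.062,-0.095,0,0,-0.44],
    [1,-0.13,0.073,-0.095,0,0,-0.52],
    [1,-0.137,0.077,-0.095,0,0,-0.549],
    [1,-0.137,0.077,-0.095,0,0,-0.549],
  ],
)

```text
time_s: 12.17
tcp_pos: [0.5159, 0.3077, 0.1286]
ee_rot: [[-0.19, 0.982, 0.001], [0.982, 0.19, 0.001], [0.0, 0.001, -1.0]]
wrist_force: [-0.0, 0.3, -0.3]
gripper_width: 0.412
```

Emit:
jog_arm(
  moves=[
    [1,0,0,0.01,0,0,0],
    [1,0,0,0.02,0,0,0],
    [1,0,0,0.03,0,0,0],
    [1,0,0,0.04,0,0,0],
    [1,0,0,0.047,0,0,0],
    [1,0,0,0.05,0,0,0],
    [1,0,0,0.05,0,0,0],
    [1,0,0,0.05,0,0,0],
    [1,0,0,0.05,0,0,0],
    [1,0,0,0.05,0,0,0],
  ],
)

```text
time_s: 13.0
tcp_pos: [0.516, 0.31, 0.0782]
ee_rot: [[-0.192, 0.981, 0.001], [0.981, 0.192, 0.001], [0.001, 0.001, -1.0]]
wrist_force: [-0.5, 0.2, -1.5]
gripper_width: 0.408
```

```bash
python3 -c "
from h import *
to(.5162,.3097,.0525,101.1)
c=snap('side','s8.png');cv2.imwrite('pics/s8z.png',cv2.resize(c['frame'][190:300,230:370,::-1],None,fx=5,fy=5,interpolation=cv2.INTER_CUBIC))
c=snap('top','t8.png');cv2.imwrite('pics/t8z.png',cv2.resize(c['frame'][215:315,190:310,::-1],None,fx=5,fy=5,interpolation=cv2.INTER_CUBIC))"
```

```text
t 13.0 tcp [0.516  0.31   0.0782] psi 101.08 zax [ 1.e-03  9.e-04 -1.e+00] F [-0.5  0.2 -1.5] M [-0.11 -0.15  0.01] w 0.408 j [ 46.4  27.6 -13.4   0.  -48.9 144.7]
shift tool [-0.0004  0.0001  0.0257]
wz -0.0003
```

View pics/s8z.png

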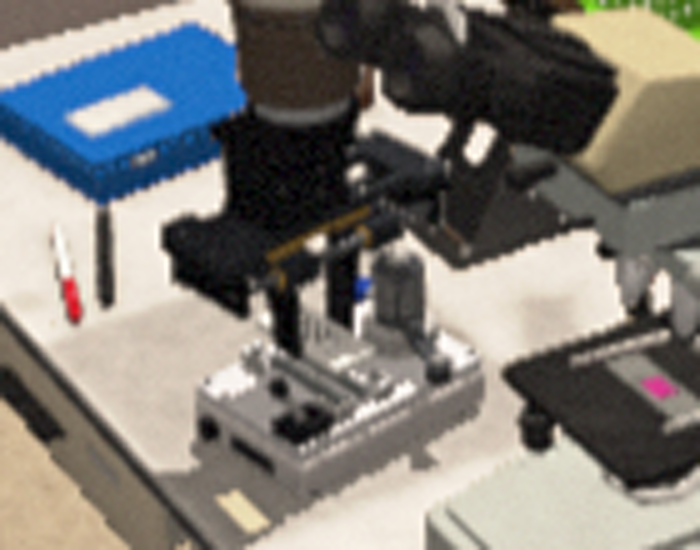

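View pics/t8z.png

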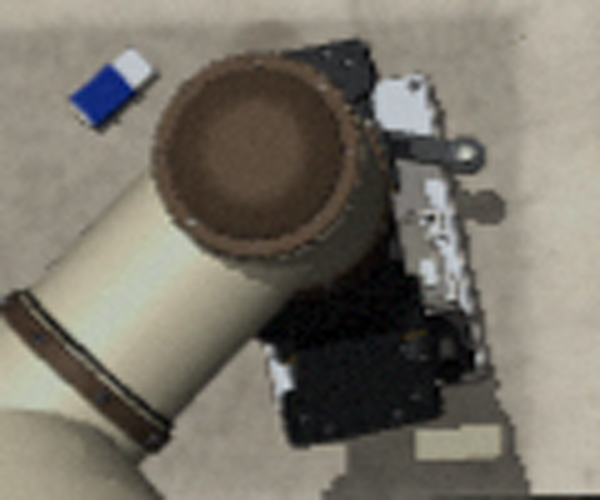

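Emit:
jog_arm(
  moves=[
    [1,0,0,0.005,0,0,0],
    [1,0,0,0.01,0,0,0],
    [1,0,0,0.014,0,0,0],
    [1,0,0,0.017,0,0,0],
    [1,0,0,0.02,0,0,0],
    [1,0,0,0.022,0,0,0],
    [1,0,0,0.023,0,0,0],
    [1,0,0,0.023,0,0,0],
    [1,0,0,0.023,0,0,0],
    [1,0,0,0.023,0,0,0],
  ],
)

```text
time_s: 13.93
tcp_pos: [0.5155, 0.3095, 0.0558]
ee_rot: [[-0.193, 0.981, 0.0], [0.981, 0.193, -0.0], [-0.0, -0.0, -1.0]]
wrist_force: [-2.8, -1.4, 6.7]
gripper_width: 0.41
```

```bash
python3 -c "
from h import *
to(.5162,.3097,.0525,101.1)
c=snap('side','s9.png');cv2.imwrite('pics/s9z.png',cv2.resize(c['frame'][190:300,230:370,::-1],None,fx=5,fy=5,interpolation=cv2.INTER_CUBIC))"
```

```text
t 13.93 tcp [0.5155 0.3095 0.0558] psi 101.11 zax [ 0.e+00 -5.e-04 -1.e+00] F [-2.8 -1.4  6.7] M [-0.4   0.73 -0.05] w 0.41 j [ 46.4  29.1 -14.6   0.  -46.2 144.7]
shift tool [0.     0.0007 0.0033]
wz 0.0001
```

View pics/s9z.png

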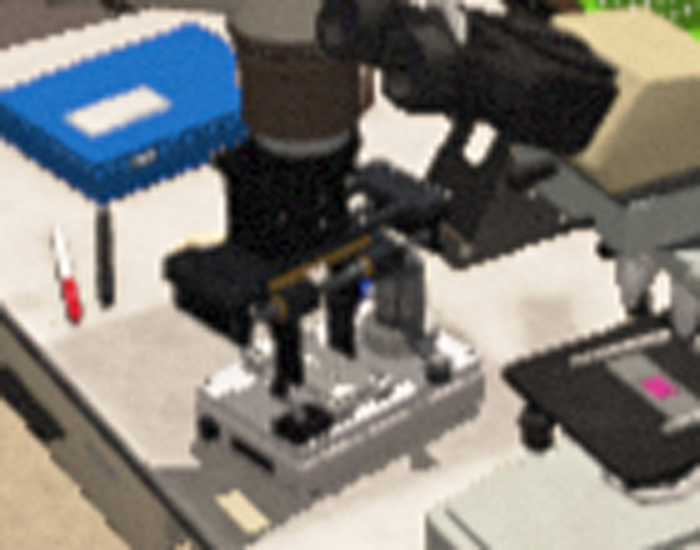

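Emit:
jog_arm(
  moves=[
    [-0.15,0,0,0,0,0,0],
    [-0.15,0,0,0,0,0,0],
    [-0.15,0,0,0,0,0,0],
    [-0.15,0,0,0,0,0,0],
    [-0.15,0,0,-0.005,0,0,0],
    [-0.15,0,0,-0.015,0,0,0],
    [-0.15,0,0,-0.04,0,0,0],
    [-0.15,0,0,-0.07,0,0,0],
    [-0.15,0,0,-0.1,0,0,0],
    [-0.15,0,0,-0.13,0,0,0],
  ],
)

```text
time_s: 14.82
tcp_pos: [0.5156, 0.3096, 0.1869]
ee_rot: [[-0.192, 0.981, 0.001], [0.981, 0.192, 0.0], [0.0, 0.001, -1.0]]
wrist_force: [0.5, -0.6, -0.1]
gripper_width: 0.576
```

```bash
python3 -c "
from h import *
to(.5898,.3241,.185,49.45)
c=snap('side','s10.png');cv2.imwrite('pics/s10z.png',cv2.resize(c['frame'][235:300,255:340,::-1],None,fx=8,fy=8,interpolation=cv2.INTER_CUBIC))"
```

```text
t 14.82 tcp [0.5156 0.3096 0.1869] psi 101.09 zax [ 7.e-04  4.e-04 -1.e+00] F [ 0.5 -0.6 -0.1] M [ 0.03 -0.2  -0.01] w 0.576 j [ 46.4  21.3  -6.1   0.  -62.6 144.7]
shift tool [-0.      0.0756  0.002 ]
wz 0.9012
```

View pics/s10z.png

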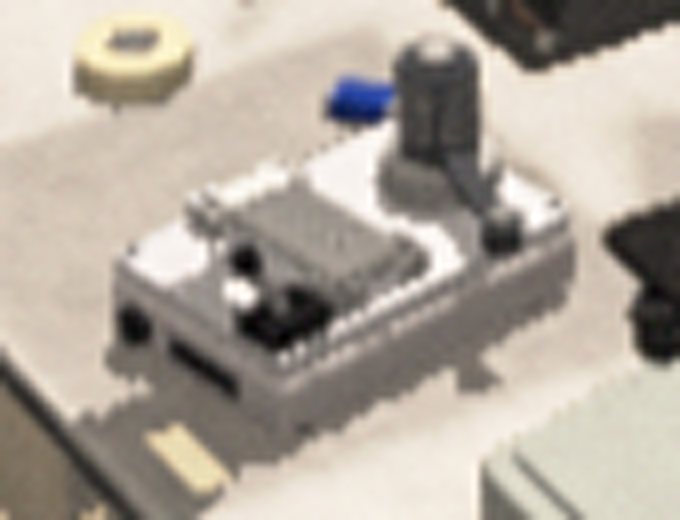

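Emit:
jog_arm(
  moves=[
    [-1,0,0.008,0,0,0,0.1],
    [-1,0,0.018,0,0,0,0.21],
    [-1,0,0.028,0,0,0,0.32],
    [-1,0,0.038,0,0,0,0.43],
    [-1,0,0.048,0,0,0,0.54],
    [-1,0,0.058,0,0,0,0.65],
    [-1,0,0.068,0,0,0,0.76],
    [-1,0,0.074,0,0,0,0.86],
    [-1,0,0.0755,0,0,0,0.901],
    [-1,0,0.0755,0.01,0,0,0.901],
  ],
)

```text
time_s: 15.7
tcp_pos: [0.5915, 0.3249, 0.177]
ee_rot: [[0.65, 0.76, 0.005], [0.76, -0.65, 0.003], [0.005, 0.002, -1.0]]
wrist_force: [-0.1, 0.4, 0.8]
gripper_width: 0.997
```

Emit:
jog_arm(
  moves=[
    [-1,0,0,0.02,0,0,0],
    [-1,0,0,0.045,0,0,0],
    [-1,0,0,0.07,0,0,0],
    [-1,0,0,0.085,0,0,0],
    [-1,0,0,0.095,0,0,0],
    [-1,0,0,0.098,0,0,0],
    [-1,0,0,0.098,0,0,0],
    [-1,0,0,0.098,0,0,0],
    [-1,0,0,0.098,0,0,0],
    [-1,0,0,0.098,0,0,0],
  ],
)

```text
time_s: 16.53
tcp_pos: [0.5903, 0.3247, 0.078]
ee_rot: [[0.65, 0.76, 0.002], [0.76, -0.65, 0.002], [0.003, 0.0, -1.0]]
wrist_force: [0.8, 0.6, -0.4]
gripper_width: 0.994
```

```bash
python3 -c "
from h import *
to(.5898,.3241,.078,49.45)"
```

```text
t 16.53 tcp [0.5903 0.3247 0.078 ] psi 49.48 zax [ 0.002   0.0016 -1.    ] F [ 0.8  0.6 -0.4] M [-0.11 -0.06 -0.  ] w 0.994 j [ 42.5  33.5  -2.4   0.  -54.   96.9]
shift tool [-0.0008 -0.      0.    ]
wz 0.0005
```

Good; close on the collar.

Emit:
jog_arm(
  moves=[
    [1,0,0,0,0,0,0],
    [1,0,0,0,0,0,0],
    [1,0,0,0,0,0,0],
    [1,0,0,0,0,0,0],
    [1,0,0,0,0,0,0],
    [1,0,0,0,0,0,0],
    [1,0,0,0,0,0,0],
    [1,0,0,0,0,0,0],
    [1,0,0,0,0,0,0],
    [1,0,0,0,0,0,0],
  ],
)

```text
time_s: 17.37
tcp_pos: [0.5899, 0.324, 0.0765]
ee_rot: [[0.65, 0.76, 0.0], [0.76, -0.65, -0.0], [-0.0, 0.0, -1.0]]
wrist_force: [1.1, -1.6, -1.0]
gripper_width: 0.406
```

Emit:
jog_arm(
  moves=[
    [1,0,0,0,0,0,0],
    [1,0,0,0,0,0,0],
    [1,0,0,0,0,0,0],
    [1,0,0,-0.004,0,0,0],
    [1,0,0,-0.008,0,0,0],
    [1,0,0,-0.012,0,0,0],
    [1,0,0,-0.015,0,0,0],
    [1,0,0,-0.0175,0,0,0],
    [1,0,0,-0.0175,0,0,0],
    [1,0,0,-0.0175,0,0,0],
  ],
)

```text
time_s: 18.2
tcp_pos: [0.5898, 0.324, 0.0938]
ee_rot: [[0.65, 0.76, 0.0], [0.76, -0.65, -0.0], [-0.0, 0.0, -1.0]]
wrist_force: [5.3, -0.4, -8.5]
gripper_width: 0.409
```

```bash
python3 -c "
from h import *
to(.5898,.3241,.078,-19.3)"
```

```text
t 18.2 tcp [0.5898 0.324  0.0938] psi 49.44 zax [ 0.e+00 -1.e-04 -1.e+00] F [ 5.3 -0.4 -8.5] M [-0.34 -1.6   0.01] w 0.409 j [ 42.5  32.6  -1.5   0.  -55.9  96.9]
shift tool [ 0.0001 -0.0001  0.0158]
wz 1.1998
```

Emit:
jog_arm(
  moves=[
    [1,0,0,0,0,0,0.05],
    [1,0,0,0,0,0,0.13],
    [1,0,0,0,0,0,0.22],
    [1,0,0,0,0,0,0.31],
    [1,0,0,0,0,0,0.4],
    [1,0,0,0,0,0,0.49],
    [1,0,0,0,0,0,0.58],
    [1,0,0,0,0,0,0.66],
    [1,0,0,0,0,0,0.7],
    [1,0,0,0,0,0,0.7],
  ],
)

```text
time_s: 19.03
tcp_pos: [0.5897, 0.3241, 0.0936]
ee_rot: [[0.987, 0.161, -0.0], [0.161, -0.987, 0.0], [-0.0, -0.0, -1.0]]
wrist_force: [5.4, 0.4, -9.1]
gripper_width: 0.406
```

Emit:
jog_arm(
  moves=[
    [1,0,0,0,0,0,0.07],
    [1,0,0,0,0,0,0.16],
    [1,0,0,0,0,0,0.25],
    [1,0,0,0,0,0,0.34],
    [1,0,0,0,0,0,0.42],
    [1,0,0,0,0,0,0.48],
    [1,0,0,0,0,0,0.5],
    [1,0,0,0,0,0,0.5],
    [1,0,0,0,0,0,0.5],
    [1,0,0,0,0,0,0.5],
  ],
)

```text
time_s: 19.87
tcp_pos: [0.5897, 0.3243, 0.0939]
ee_rot: [[0.944, -0.33, -0.0], [-0.33, -0.944, 0.0], [-0.0, -0.0, -1.0]]
wrist_force: [5.2, 0.5, -8.6]
gripper_width: 0.407
```

```bash
python3 -c "
from h import *
to(.5898,.3241,.078,-19.3)
c=snap('side','s11.png');cv2.imwrite('pics/s11z.png',cv2.resize(c['frame'][225:300,245:345,::-1],None,fx=7,fy=7,interpolation=cv2.INTER_CUBIC))"
```

```text
t 19.87 tcp [0.5897 0.3243 0.0939] psi -19.25 zax [-0.e+00  1.e-04 -1.e+00] F [ 5.2  0.5 -8.6] M [-0.04 -1.48  0.02] w 0.407 j [ 42.5  32.6  -1.5  -0.  -55.9  28.2]
shift tool [0.0001 0.0001 0.0159]
wz 0.0009
```

View pics/s11z.png

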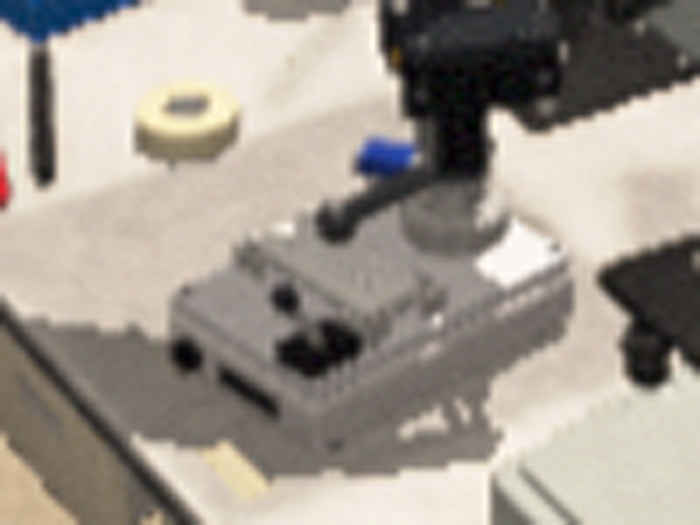

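Emit:
jog_arm(
  moves=[
    [1,0,0,0.003,0,0,0],
    [1,0,0,0.006,0,0,0],
    [1,0,0,0.009,0,0,0],
    [1,0,0,0.012,0,0,0],
    [1,0,0,0.0135,0,0,0],
    [1,0,0,0.0135,0,0,0],
    [1,0,0,0.0135,0,0,0],
    [1,0,0,0.0135,0,0,0],
    [1,0,0,0.0135,0,0,0],
    [1,0,0,0.0135,0,0,0],
  ],
)

```text
time_s: 20.75
tcp_pos: [0.5897, 0.3242, 0.0807]
ee_rot: [[0.944, -0.33, 0.0], [-0.33, -0.944, 0.0], [0.0, -0.0, -1.0]]
wrist_force: [4.0, -0.8, -5.7]
gripper_width: 0.412
```

```bash
python3 -c "
from h import *
to(.5898,.3241,.078,-19.3)"
```

```text
t 20.75 tcp [0.5897 0.3242 0.0807] psi -19.3 zax [ 2.e-04  1.e-04 -1.e+00] F [ 4.  -0.8 -5.7] M [-0.12 -1.25  0.13] w 0.412 j [ 42.5  33.4  -2.2   0.  -54.4  28.2]
shift tool [0.0001 0.0001 0.0027]
wz 0.0001
```

Emit:
jog_arm(
  moves=[
    [-1,0,0,0,0,0,0],
    [-1,0,0,0,0,0,0],
    [-1,0,0,0,0,0,0],
    [-1,0,0,0,0,0,0],
    [-1,0,0,0,0,0,0],
    [-1,0,0,-0.015,0,0,0],
    [-1,0,0,-0.04,0,0,0],
    [-1,0,0,-0.07,0,0,0],
    [-1,0,0,-0.1,0,0,0],
    [-1,0,0,-0.11,0,0,0],
  ],
)

```text
time_s: 21.58
tcp_pos: [0.5917, 0.3254, 0.1966]
ee_rot: [[0.944, -0.33, 0.008], [-0.33, -0.944, 0.005], [0.006, -0.007, -1.0]]
wrist_force: [0.5, -0.2, 1.9]
gripper_width: 0.985
```

```bash
python3 -c "
from h import *
a=np.radians(11.1);ex=np.array([np.cos(a),np.sin(a),0]);ey=np.array([-np.sin(a),np.cos(a),0]);o=np.array([.5898,.3241,0])-.055*ex
pv=o-.066*ex-.04*ey+[0,0,.055]
for th in(-.5,0,.5): print(th,(pv+.038*(np.sin(th)*ex+np.cos(th)*np.array([0,0,1]))).round(4))
q=pv-.06*ex; print('start',q)
to(q[0],q[1],.15,-79)
c=snap('side','s12.png');cv2.imwrite('pics/s12z.png',cv2.resize(c['frame'][225:300,245:345,::-1],None,fx=7,fy=7,interpolation=cv2.INTER_CUBIC))"
```

```text
-0.5 [0.4609 0.258  0.0883]
0 [0.4788 0.2616 0.093 ]
0.5 [0.4966 0.2651 0.0883]
start [0.41988691 0.25000182 0.055     ]
t 21.58 tcp [0.5917 0.3254 0.1966] psi -19.25 zax [ 0.0078  0.0045 -1.    ] F [ 0.5 -0.2  1.9] M [ 0.05 -0.11 -0.  ] w 0.985 j [ 42.5  27.6   5.6   0.1 -67.5  28.2]
shift tool [-0.1376  0.1281  0.0449]
wz 1.0429
```

View pics/s12z.png

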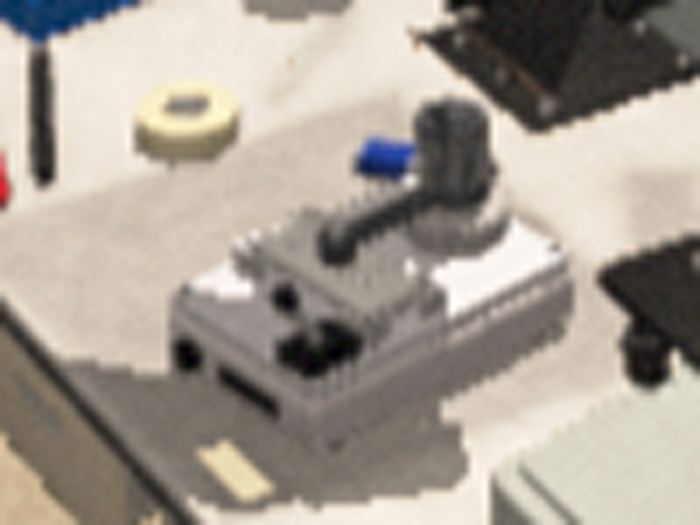

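Emit:
jog_arm(
  moves=[
    [1,-0.02,0.018,0,0,0,-0.07],
    [1,-0.045,0.042,0,0,0,-0.16],
    [1,-0.07,0.065,0.005,0,0,-0.26],
    [1,-0.095,0.088,0.01,0,0,-0.36],
    [1,-0.12,0.111,0.02,0,0,-0.46],
    [1,-0.135,0.125,0.03,0,0,-0.53],
    [1,-0.1376,0.128,0.04,0,0,-0.53],
    [1,-0.1376,0.128,0.045,0,0,-0.53],
    [1,-0.1376,0.128,0.045,0,0,-0.53],
    [1,-0.1376,0.128,0.045,0,0,-0.53],
  ],
)

```text
time_s: 22.47
tcp_pos: [0.4181, 0.2492, 0.1453]
ee_rot: [[0.981, 0.192, -0.0], [0.192, -0.981, -0.0], [-0.0, 0.0, -1.0]]
wrist_force: [0.8, 0.1, -0.4]
gripper_width: 0.325
```

Emit:
jog_arm(
  moves=[
    [1,0,0,0.015,0,0,0],
    [1,0,0,0.03,0,0,0],
    [1,0,0,0.045,0,0,0],
    [1,0,0,0.06,0,0,0],
    [1,0,0,0.065,0,0,0],
    [1,0,0,0.065,0,0,0],
    [1,0,0,0.065,0,0,0],
    [1,0,0,0.065,0,0,0],
    [1,0,0,0.065,0,0,0],
    [1,0,0,0.065,0,0,0],
  ],
)

```text
time_s: 23.3
tcp_pos: [0.418, 0.2493, 0.0814]
ee_rot: [[0.981, 0.192, 0.001], [0.192, -0.981, 0.001], [0.002, -0.001, -1.0]]
wrist_force: [0.1, -0.5, 0.1]
gripper_width: 0.006
```

```bash
python3 -c "
from h import *
to(.4788+.0015,.2616,.082,11.1)
c=snap('side','s13.png');cv2.imwrite('pics/s13z.png',cv2.resize(c['frame'][190:300,230:370,::-1],None,fx=5,fy=5,interpolation=cv2.INTER_CUBIC))"
```

```text
t 23.3 tcp [0.418  0.2493 0.0814] psi 11.07 zax [ 0.0013  0.0014 -1.    ] F [ 0.1 -0.5  0.1] M [-0.13  0.03  0.  ] w 0.006 j [ 50.   17.9 -29.5   0.  -42.5  51.1]
shift tool [ 0.0635 -0.0001 -0.0005]
wz -0.0004
```

View pics/s13z.png

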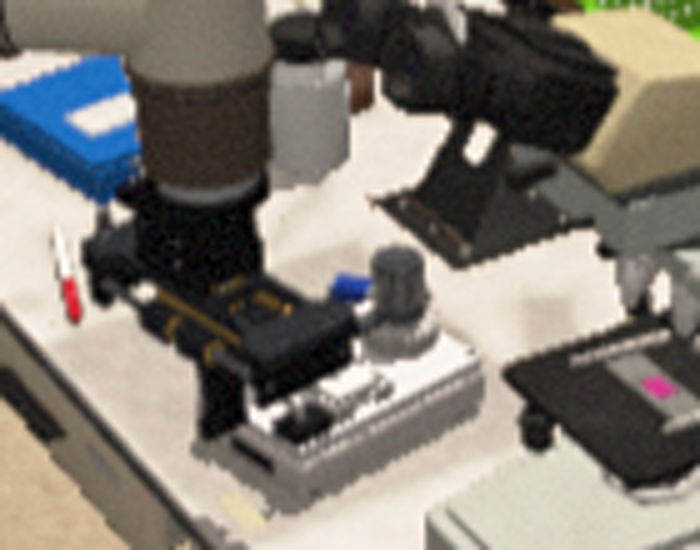

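Emit:
jog_arm(
  moves=[
    [1,0.008,0,0,0,0,0],
    [1,0.016,0,0,0,0,0],
    [1,0.024,0,0,0,0,0],
    [1,0.031,0,0,0,0,0],
    [1,0.038,0,0,0,0,0],
    [1,0.044,0,0,0,0,0],
    [1,0.05,0,0,0,0,0],
    [1,0.055,0,0,0,0,0],
    [1,0.058,0,0,0,0,0],
    [1,0.058,0,0,0,0,0],
  ],
)

```text
time_s: 24.18
tcp_pos: [0.4751, 0.2601, 0.0802]
ee_rot: [[0.981, 0.192, 0.0], [0.192, -0.981, 0.0], [0.0, 0.0, -1.0]]
wrist_force: [-0.2, -0.2, -0.3]
gripper_width: 0.003
```

Emit:
jog_arm(
  moves=[
    [1,0.002,0,0,0,0,0],
    [1,0.004,0,0,0,0,0],
    [1,0.006,0,0,0,0,0],
    [1,0.006,0,0,0,0,0],
    [1,0.006,0,0,0,0,0],
    [1,0.006,0,0,0,0,0],
    [1,0.006,0,0,0,0,0],
    [1,0.006,0,0,0,0,0],
    [1,0.006,0,0,0,0,0],
    [1,0.006,0,0,0,0,0],
  ],
)

```text
time_s: 25.02
tcp_pos: [0.4803, 0.2611, 0.0806]
ee_rot: [[0.981, 0.192, -0.0], [0.192, -0.981, -0.0], [-0.0, 0.0, -1.0]]
wrist_force: [-1.8, -0.5, -0.3]
gripper_width: 0.006
```

```bash
python3 -c "
from h import *
to(.4788+.0015,.2616,.082,11.1)
c=snap('side','s14.png');cv2.imwrite('pics/s14z.png',cv2.resize(c['frame'][190:300,230:370,::-1],None,fx=5,fy=5,interpolation=cv2.INTER_CUBIC))"
```

```text
t 25.02 tcp [0.4803 0.2611 0.0806] psi 11.07 zax [-0. -0. -1.] F [-1.8 -0.5 -0.3] M [-0.37  0.63 -0.02] w 0.006 j [ 45.5  22.9 -21.2   0.  -45.9  55.5]
shift tool [ 0.0001 -0.0005 -0.0014]
wz -0.0005
```

View pics/s14z.png

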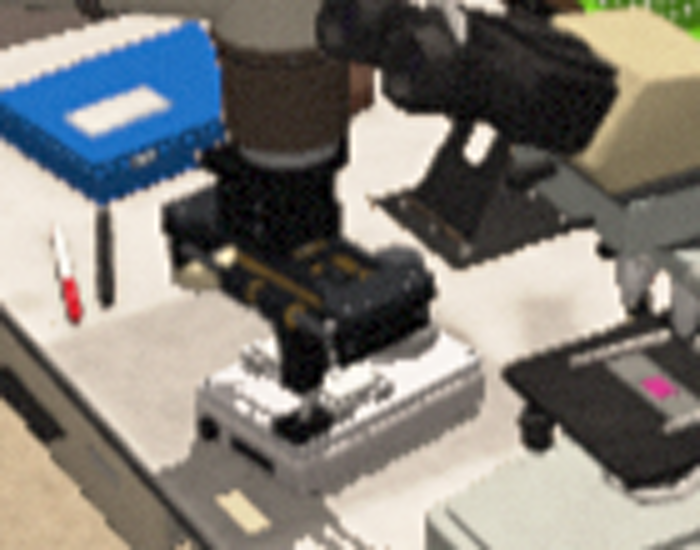

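Emit:
jog_arm(
  moves=[
    [1,0.002,0,0,0,0,0],
    [1,0.004,0,0,0,0,0],
    [1,0.006,0,0,0,0,0],
    [1,0.006,0,0,0,0,0],
    [1,0.006,0,0,0,0,0],
    [1,0.006,0,0,0,0,0],
    [1,0.006,0,0,0,0,0],
    [1,0.006,0,0,0,0,0],
    [1,0.006,0,0,0,0,0],
    [1,0.006,0,0,0,0,0],
  ],
)

```text
time_s: 25.9
tcp_pos: [0.4814, 0.2608, 0.0799]
ee_rot: [[0.982, 0.191, -0.009], [0.191, -0.982, -0.004], [-0.01, 0.002, -1.0]]
wrist_force: [-16.0, 1.0, 7.6]
gripper_width: 0.007
```

```bash
python3 -c "
from h import *
to(.4788+.0015,.2616,.082,11.1)"
```

```text
t 25.9 tcp [0.4814 0.2608 0.0799] psi 11.02 zax [-0.0094 -0.0043 -0.9999] F [-16.    1.    7.6] M [0.41 4.82 0.03] w 0.007 j [ 45.3  23.3 -20.6  -0.3 -46.7  55.9]
shift tool [-0.001 -0.001 -0.002]
wz -0.0014
```

Emit:
jog_arm(
  moves=[
    [1,-0.01,0,0,0,0,0],
    [1,-0.025,0,0,0,0,0],
    [1,-0.045,0,0,0,0,0],
    [1,-0.06,0,-0.01,0,0,0],
    [1,-0.07,0,-0.035,0,0,0],
    [1,-0.07,0,-0.065,0,0,0],
    [1,-0.07,0,-0.095,0,0,0],
    [1,-0.07,0,-0.12,0,0,0],
    [1,-0.07,0,-0.13,0,0,0],
    [1,-0.07,0,-0.13,0,0,0],
  ],
)

```text
time_s: 26.73
tcp_pos: [0.4195, 0.2506, 0.2139]
ee_rot: [[0.981, 0.193, 0.007], [0.192, -0.981, 0.006], [0.008, -0.005, -1.0]]
wrist_force: [0.6, -0.1, -1.0]
gripper_width: 0.006
```

```bash
python3 -c "
from h import *
st()
c=snap('side','s15.png');cv2.imwrite('pics/s15z.png',cv2.resize(c['frame'][225:300,245:345,::-1],None,fx=7,fy=7,interpolation=cv2.INTER_CUBIC))
c=snap('top','t15.png');cv2.imwrite('pics/t15z.png',cv2.resize(c['frame'][215:315,150:310,::-1],None,fx=5,fy=5,interpolation=cv2.INTER_CUBIC))"
```

```text
t 26.73 tcp [0.4195 0.2506 0.2139] psi 11.1 zax [ 0.0068  0.0063 -1.    ] F [ 0.6 -0.1 -1. ] M [-0.05 -0.03 -0.02] w 0.006 j [ 50.    8.8 -19.3   0.1 -61.4  51.1]
```

View pics/s15z.png

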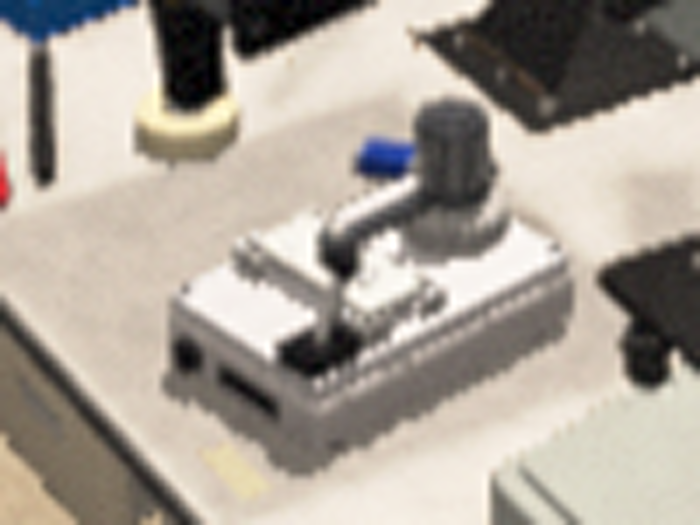

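View pics/t15z.png

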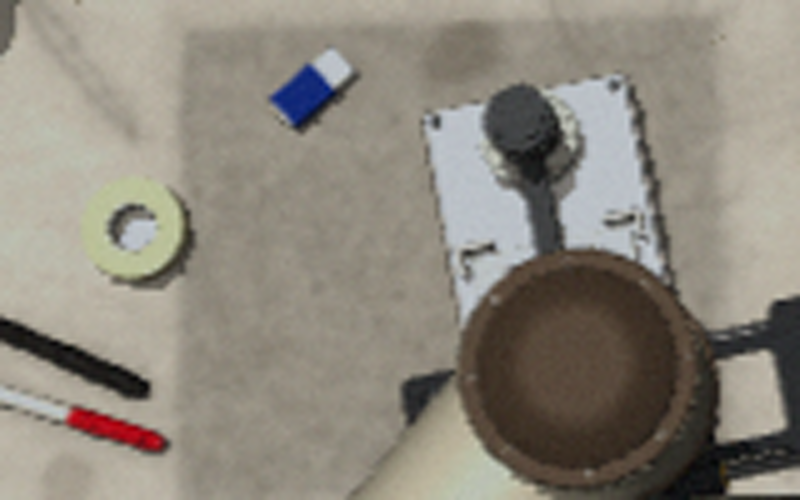

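```bash
python3 - <<'E'
from h import *
c=load('s15')
a=np.radians(11.1);ex=np.array([np.cos(a),np.sin(a),0]);ey=np.array([-np.sin(a),np.cos(a),0]);o=np.array([.5898,.3241,0])-.055*ex
pv=o-.066*ex-.04*ey+[0,0,.055]
for th in(-.5,0,.3,.5):
    q=proj(c,pv+.038*(np.sin(th)*ex+np.cos(th)*np.array([0,0,1]))); print(th+.5,((q-[245,225]+.5)*7-.5).round(0))
print('pivot',((proj(c,pv)-[245,225]+.5)*7-.5).round(0))
v=cv2.resize(c['frame'][245:285,275:320,::-1],None,fx=16,fy=16,interpolation=cv2.INTER_CUBIC);cv2.imwrite('pics/s15k.png',v)
E
```

```text
0.0 [285. 299.]
0.5 [315. 275.]
0.8 [333. 269.]
1.0 [345. 268.]
pivot [319. 342.]
```

View pics/s15k.png

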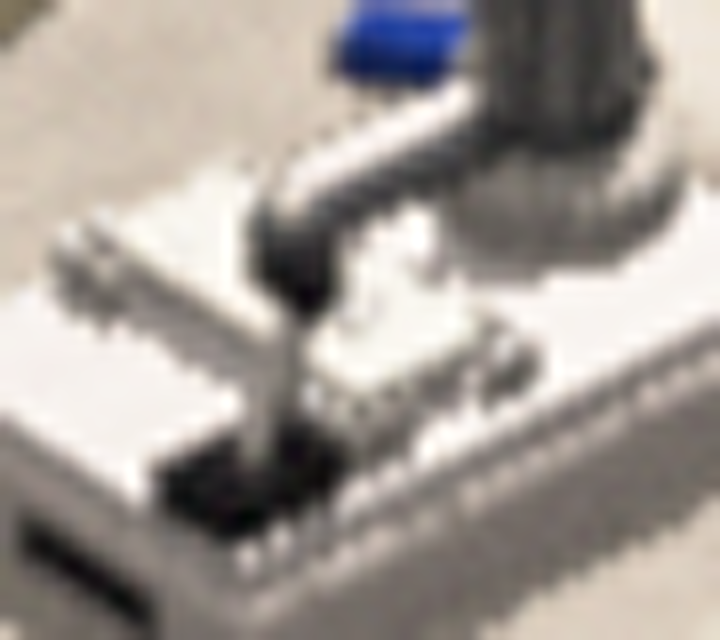

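```bash
python3 -c "
from h import *
st(); print(finish_job())"
```

```text
t 26.83 tcp [0.4174 0.2488 0.2099] psi 11.04 zax [-1.e-04  5.e-04 -1.e+00] F [-0.4 -0.   0.1] M [-0.08  0.06  0.  ] w 0.009 j [ 50.    9.  -19.6  -0.  -61.4  51.1]
the job is handed in; nothing more can be done
None
```

The mailer is clamped in the nest and the mixer is switched on. I handed the job in at 26.8 s of the 72 s allowed; no verdict is reported.

**What I did:** I lifted the collar, turned it 1.2 rad and dropped it into the open notch. Then I laid the mailer in the nest, swung the arm back and lowered the collar into the locked notch. Last, I pushed the paddle back until it met its stop, at about 16 N.

**Last checks:**
- **Mailer:** the side view after placing shows it flat between the brackets. The fingers stopped at the expected resting height (55.8 mm) with about 7 N.
- **Clamp:** the gripper was 4.2 mm above its grip height from before the lift when I let the collar go. That matches the 4 mm expected when it clamps the mailer. The pictures show the pad on the mailer, but the pressing force itself was not measured.
- **Switch:** the knob's place in the final side view matches about 1.0 rad. It is about 5 pixels higher than predicted in the 7x enlarged view, under one real pixel.
- **Robot:** it stands clear and touches nothing, with the wrist force near 0 N.
- **Other things:** the eraser and tape look unmoved in the final top view. I never went near the dish or the cover glass box, and did not check them separately.

**Small disagreements:** the camera put the post about 1 mm from where gripping it showed it to be, so I used the gripped position. The mixer deck measured about 4 mm smaller than its given size in the top view.

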